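# Stand the toppled wash bottle up inside its carton

### The job

The wash bottle with the grey nozzle has toppled inside the dark red carton and would leak. Tip it up inside the carton, without lifting it out over the rim and without dropping it, so that it stands upright on the carton's floor, and let go. The tightly capped jar lying next to it may stay as it is: leave it alone.

Things in the scene. Friction and masses are not known exactly. Their poses are not given: they have to be found in the camera images.
- wash_center (a point): Centre (half-way up, on the axis) of the toppled wash bottle: pale grey round bottle 63 mm wide, 165 mm tall with a grey nozzle on top. The body is straight-sided up to about 95 mm from its foot, then narrows to the nozzle. z axis: from foot to nozzle. It starts leaning about 53 degrees from upright, nozzle on the rim of the carton's +x wall, foot near the -x wall. About 0.2 kg.
- carton: Open dark red carton, fixed to the bench: 156 mm (its x) by 300 mm (its y), 108 mm high, walls and floor 3 mm thick, so 150 mm by 296 mm inside. Origin: centre of its underside; z up, +x is the long wall away from the robot. The wash bottle and the jar lie side by side across it, one in each half along y, about 145 mm apart; which half varies.
- jar_center (a point): Centre of the white square jar with a black cap, 63 x 62 x 128 mm, that lies flat on its side across the carton in the half that the wash bottle does not use. z axis: from foot to cap. Not to be disturbed.

How it is judged (in metres and radians):
At the end, for the whole second after the job is handed in: The wash bottle stands inside the carton, upright within 7 degrees, its foot on the carton floor (its centre 75 to 95 mm above the carton's underside), at rest; the lying jar is within 30 mm of where it was (angle between wash_center's own z axis and vertical below 0.12 rad and z of wash_center in the frame of carton between 0.075 and 0.095 m and x of wash_center in the frame of carton between -0.075 and 0.075 m and y of wash_center in the frame of carton between -0.148 and 0.148 m and distance of jar_center from where it was at the start of the episode below 0.03 m and linear speed of wash below 0.02 m/s); the robot touches nothing.
It fails at once if the wash bottle is lifted out: its centre rises more than 0.19 m above the carton's underside (foot above the rim) (z of wash_center in the frame of carton above 0.19 m).
It fails at once if the wash bottle is dropped or flung (faster than 1 m/s) (linear speed of wash above 1 m/s).
It fails at once if the lying jar is pushed away by more than 30 mm (distance of jar_center from where it was at the start of the episode above 0.03 m).
It also fails if it takes over 38 s, if anything falls off the work surface, if the arm or the gripper's body presses on something with over 40 N, if the wrist force passes 120 N, or if a joint passes its speed limit or range.

### The arm

A 6-joint arm with a two-finger parallel gripper is mounted at the origin on a cart in front of the work surface, level with it; the furniture and walls round the work are solid. World frame = base frame: x ahead of the robot, y to its left, z up, the work surface at z = 0. Lengths are in mm, angles in rad, forces in N, time in s.
With the tool pointing down it reaches from about 275 to 1000 mm from the base axis. Payload 8.4 kg.
Tool frame: the origin (TCP) lies between the finger pads; the fingertips stand 8 mm ahead of it and the grasp point (between the pads) lies 11 mm behind it (tcp_to_tips is the distance from the TCP to the fingertips, in mm); z points along the fingers, y is the line along which they close (so a half turn about z gives the same grasp; the last joint's range is limited). The gripper opens to 85 mm and grips with 20 to 120 N. Pads are 22 mm wide; open, the fingers measure 114 mm over their backs; the gripper's body (76 mm by 85 mm) begins 54 mm behind the grasp point. The pads swing forward as they close: fully open they stand 13 mm farther back than shut.
Start: joints at [-1.283, 0.353, 1.633, -0, 1.155, -0.002], TCP at [178.599, -598.941, 239.281] pointing down, gripper open.
Joint ranges: [-2.63, 2.63], [-0.92, 2.1], [0.06, 2.66], [-1.3, 4.44], [0, 2.69], [-3.02, 3.02]. Speed limits (rad/s): [2.22, 2.22, 2.79, 3.14, 3.14, 3.14].

### API

Orientations are given as [roll, pitch, yaw] about the fixed x, y, z axes, in that order (R = Rz(yaw) Ry(pitch) Rx(roll)).
In Python, from rig import * gives the robot as it stands.
- The arm moves only by the tool step_arm, never from a script. Its argument "motion" is a list of rows, each an object with "claw": the finger opening in mm, from 0 to 85.4; "delta_pos": the shift along the tool's x, y, z in mm, a list of three; "turn": the turn about the tool's z in rad. In form: [{"claw": claw, "delta_pos": [dx, dy, dz], "turn": turn}, ...]. A call has 1 to 8 rows; each row shifts and turns the commanded pose from where the row before left it, along the tool's axes as they then stand; what a row does not reach is not made up. A row lasts 1/12 s, in which the tool goes at most 41.7 mm and 7.16 degrees, less where a joint would pass 70% of its speed; a pose out of reach is approached as far as the arm can. A call is refused whole if a number of a shift passes 41.7 or a number of a turn 0.125, either way. A call with a gripper value outside its range is refused whole. The fingers move at their own pace and stop on an object; "force" is the grip in N (left out, the last holds). Time passes only in rows, so rows that do not move let the fingers close. It gives the time, the measured TCP pose, the force, the opening and the grip force at its end, in the units of the state.
- sense(): the state, without advancing time (a new reading comes with each control period).
- grab_frame(name): name is "scene" or "top"; returns a dict with "img" (400x640x3 uint8, red, green, blue), "vertical_fov" (degrees; the focal length in pixels is half the picture's height over the tangent of half this angle, whatever the lens; pixels are square), "cx", "cy" (the principal point, pixels), "R" (3x3) and "t" (3): a world point X has camera coordinates R X + t. Camera axes: x right, y down, z forward; pixel columns grow to the right and rows downward; lengths in mm; the calibration is good to about 2 mm. A picture is of the moment at which its call begins. There is no depth.
- sign_off(): hands the job in; it is judged then, once.
The state is a dict: "clock": time; "qpos": joint angles; "qvel": joint speeds; "joint_efforts": joint torques, N m; "eef_pos": TCP position; "tcp_rot": TCP orientation; "contact_force": force on the tool from outside, world axes, zero at the start; "wrist_torque": the same for the moment, N m; "opening": opening from 0.0 (shut) to 1.0 (fully open); "grasp_force": force on a finger pad.
Only numpy, scipy, OpenCV 4.12 (cv2) and the standard library are available. Lean on these libraries where they do the work, as an engineer would, in place of code of your own. Each camera call takes 0.05 s, during which the arm holds its last target. There are 200 camera calls.

## Working session

There is one attempt and no reset: what is moved stays moved. The work goes in short steps, Python scripts to look and compute and a tool call to move; the robot and the scene stay as the last step left them, time stands still between calls to the robot, and variables do not carry over. Pictures are saved under pics/ and viewed, at most 10 in all, crops included, and the job is handed in when it is done.

Besides the shell and the picture viewer there is one more tool, called by a JSON object that holds its "method" and its "body", one argument or row to a line. step_arm: Moves the arm, as the interface text tells. Its arguments: {"type":"object","properties":{"motion":{"type":"array","items":{"type":"object","properties":{"claw":{"type":"number"},"delta_pos":{"type":"array","items":{"type":"number"}},"turn":{"type":"number"}}}},"force":{"type":"number"}},"required":["motion"]}

```bash
mkdir -p pics
python3 - <<'E'
from rig import *
import cv2,numpy as np
print(sense())
for n in("scene","top"):
    f=grab_frame(n); cv2.imwrite(f"pics/{n}0.png",f["img"][:,:,::-1])
    print(n,f["vertical_fov"],f["cx"],f["cy"],np.round(f["R"],4).tolist(),np.round(f["t"],1).tolist())
E
```

```text
{'clock': 0.0, 'qpos': array([-1.28339684e+00,  3.53660974e-01,  1.63415226e+00, -4.04273063e-05,
        1.15519326e+00, -2.38806721e-03]), 'qvel': array([-0.00035349, -0.00027565,  0.00057241,  0.0003232 ,  0.00179238,
       -0.00058339]), 'joint_efforts': array([-1.17399992e-03, -6.05250120e+01, -3.42067158e+01,  3.40486474e-05,
        9.42953717e-03, -1.03868769e-05]), 'eef_pos': array([ 178.45376716, -598.48701243,  238.54590894]), 'tcp_rot': array([-3.14017873e+00,  3.35862981e-05,  2.89803929e-01]), 'contact_force': array([ 0.09364292,  0.54541074, -0.88555911]), 'wrist_torque': array([ 0.01728895, -0.03699973,  0.02854406]), 'grasp_force': 0.0, 'opening': 1.0029117078593501}
scene 48.63050890046528 321.1170361565565 200.03382797987916 [[-0.6175, -0.7864, -0.0144], [-0.4148, 0.3411, -0.8435], [0.6683, -0.5149, -0.5369]] [479.7, 240.3, 617.0]
top 42.69534669085989 319.66422014770893 204.88871858327474 [[0.0052, -1.0, 0.0039], [-0.9808, -0.0058, -0.195], [0.195, -0.0028, -0.9808]] [157.4, 536.6, 817.0]
```

View pics/scene0.png

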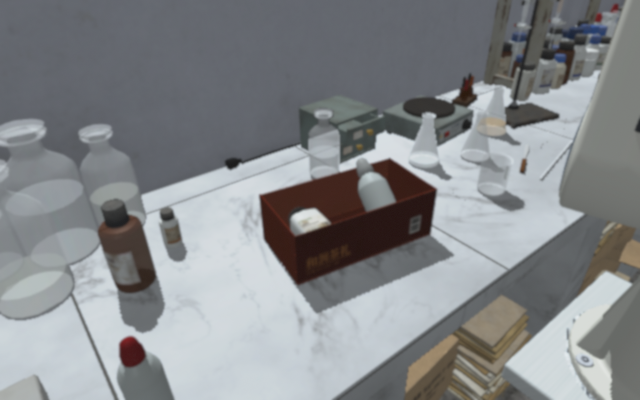

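View pics/top0.png

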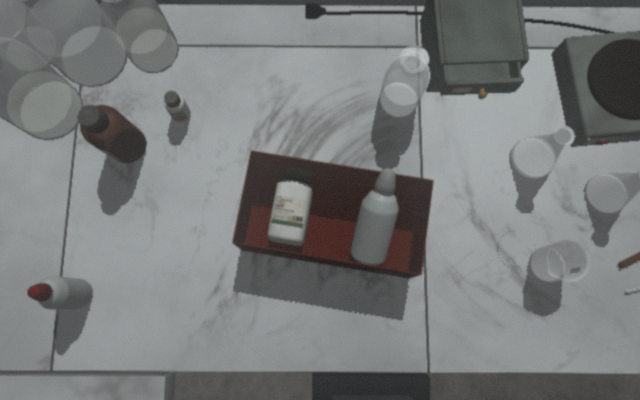

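The scene view shows the dark red carton with the bottle leaning on its far rim at about (372,190). The top view has the rim corners near (250,152), (433,180), (420,276) and (234,245). The bottle is in the right (-y) half, nozzle at (387,172) and foot at (368,262), and the jar is at (290,212).

```bash
cat > h.py <<'E'
from rig import *
import cv2,numpy as np
def K(f):
    fl=200/np.tan(np.radians(f["vertical_fov"]/2)); return np.array([[fl,0,f["cx"]],[0,fl,f["cy"]],[0,0,1]])
def ray(f,p):
    R=np.array(f["R"]);return -R.T@np.array(f["t"]), R.T@np.linalg.inv(K(f))@[p[0],p[1],1]
def onz(f,p,z):
    o,d=ray(f,p); return o+d*(z-o[2])/d[2]
def tri(fa,pa,fb,pb):
    Ps=[K(f)@np.c_[f["R"],f["t"]] for f in(fa,fb)]
    X=cv2.triangulatePoints(*Ps,np.array(pa,float),np.array(pb,float))[:,0]; return X[:3]/X[3]
E
python3 - <<'E'
from h import *
f=grab_frame("top"); s=grab_frame("scene")
im=f["img"]; hsv=cv2.cvtColor(im,cv2.COLOR_RGB2HSV)
m=((hsv[...,1]>110)&((hsv[...,0]<8)|(hsv[...,0]>170))).astype(np.uint8)
m=cv2.morphologyEx(m,cv2.MORPH_OPEN,np.ones((3,3),np.uint8))
c=max(cv2.findContours(m,0,2)[0],key=cv2.contourArea)
h=cv2.convexHull(c); q=cv2.approxPolyDP(h,4,True)[:,0]
for p in q: print(p,onz(f,p,108).round(),onz(f,p,0).round())
# bottle mask: low saturation within hull
H=np.zeros_like(m);cv2.fillPoly(H,[h],1)
a=cv2.resize(im[140:290,225:445],None,fx=3.4,fy=3.4,interpolation=cv2.INTER_CUBIC)
b=cv2.resize(s["img"][145:285,250:450],None,fx=3.4,fy=3.4,interpolation=cv2.INTER_CUBIC)
cv2.imwrite("pics/a.png",a[:,:,::-1]);cv2.imwrite("pics/b.png",b[:,:,::-1])
E
```

```text
[311 216] [507. 174. 108.] [526. 176.   0.]
[354 223] [496. 106. 108.] [513.  99.   0.]
[347 260] [437. 118. 108.] [447. 111.   0.]
[302 253] [448. 188. 108.] [459. 191.   0.]
```

View pics/a.png

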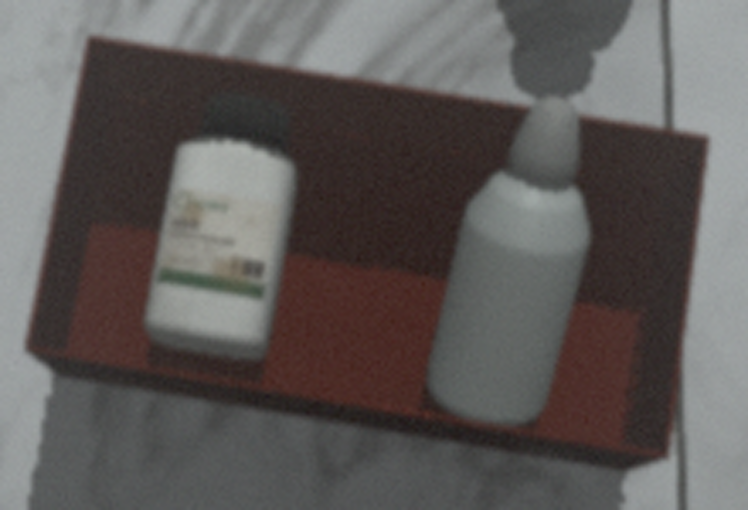

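View pics/b.png

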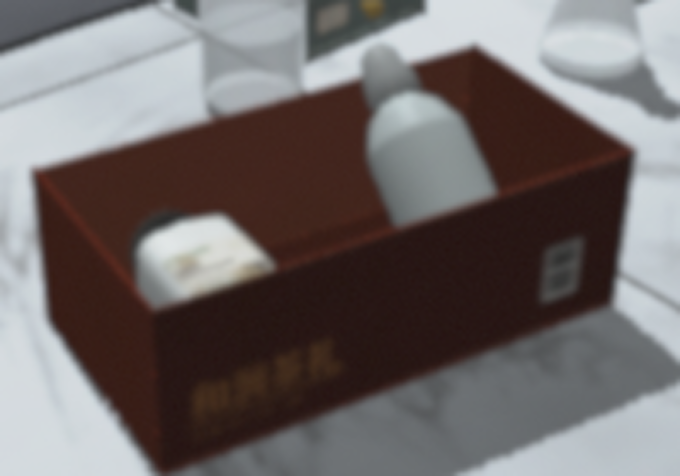

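The crops show the rim corners at (90,38), (707,135), (668,457) and (28,350) in the top crop. The nozzle there runs from tip (553,97) to base (545,185). In the scene crop it runs from about (378,48) to (392,100).

Run:
```python
from h import *
f=grab_frame("top"); s=grab_frame("scene")
A=lambda p:np.array(p)/3.4+[225,140]
B=lambda p:np.array(p)/3.4+[250,145]
C=np.array([onz(f,A(p),108) for p in [(90,38),(707,135),(668,457),(28,350)]]);print(C.round())
print(np.array([onz(s,B(p),108) for p in [(475,47),(632,152),(153,307),(38,172)]]).round())
c=C.mean(0); yd=(C[0]+C[3]-C[1]-C[2])[:2]; yd/=np.linalg.norm(yd); xd=np.array([yd[1],-yd[0]])
print("center",c,"yaw",np.arctan2(xd[1],xd[0]))
def loc(X): d=(X-c)[:2]; return np.round([d@xd,d@yd,X[2]])
for a,b in [((553,100),(378,48)),((546,183),(392,98)),((545,140),(387,75))]:
    X=tri(f,A(a),s,B(b)); print(X.round(),loc(X))
# nozzle by plane heights
for a,z in [((553,97),127),((546,140),120),((545,185),105),((510,175),105),((580,187),105),((463,225),85),((590,240),85)]:
    X=onz(f,A(a),z);print(a,X.round(),loc(X))
```

```text
[[613. 272. 108.]
 [567. -21. 108.]
 [416.   2. 108.]
 [463. 295. 108.]]
[[558. -15. 108.]
 [414.   9. 108.]
 [465. 296. 108.]
 [605. 274. 108.]]
center [514.68033424 137.08441983 108.        ] yaw -0.1576832466126789
[578.  52. 122.] [ 76. -74. 122.]
[548.  57. 101.] [ 45. -74. 101.]
[563.  55. 110.] [ 61. -73. 110.]
(553, 97) [580.  54. 127.] [ 77. -72. 127.]
(546, 140) [561.  57. 120.] [ 58. -72. 120.]
(545, 185) [543.  56. 105.] [ 41. -76. 105.]
(510, 175) [548.  72. 105.] [ 43. -59. 105.]
(580, 187) [542.  39. 105.] [ 42. -93. 105.]
(463, 225) [527.  93.  85.] [ 20. -42.  85.]
(590, 240) [520.  32.  85.] [  22. -103.   85.]
```

{"method": "step_arm", "body": {
  "motion": [
    {"claw": 85,"delta_pos": [0,0,-5],"turn": 0.112},
    {"claw": 85,"delta_pos": [0,0,-5],"turn": 0.112},
    {"claw": 85,"delta_pos": [0,0,-5],"turn": 0.112},
    {"claw": 85,"delta_pos": [0,0,-5],"turn": 0.112},
    {"claw": 85,"delta_pos": [14,-35,0],"turn": 0},
    {"claw": 85,"delta_pos": [14,-35,0],"turn": 0},
    {"claw": 85,"delta_pos": [14,-35,0],"turn": 0},
    {"claw": 85,"delta_pos": [14,-35,0],"turn": 0}
  ],
  "force": 25
}}

```text
clock: 0.97
eef_pos: [256.3, -468.1, 259.2]
tcp_rot: [-3.142, -0.0, -0.159]
contact_force: [1.2, -0.6, 0.4]
opening: 0.995
grasp_force: 0.0
```

{"method": "step_arm", "body": {
  "motion": [
    {"claw": 85,"delta_pos": [14,-35,0],"turn": 0},
    {"claw": 85,"delta_pos": [14,-35,0],"turn": 0},
    {"claw": 85,"delta_pos": [14,-35,0],"turn": 0},
    {"claw": 85,"delta_pos": [14,-35,0],"turn": 0},
    {"claw": 85,"delta_pos": [14,-35,0],"turn": 0},
    {"claw": 85,"delta_pos": [14,-35,0],"turn": 0},
    {"claw": 85,"delta_pos": [14,-35,0],"turn": 0},
    {"claw": 85,"delta_pos": [14,-35,0],"turn": 0}
  ]
}}

```text
clock: 1.63
eef_pos: [411.2, -208.9, 259.5]
tcp_rot: [3.141, -0.001, -0.158]
contact_force: [0.9, -0.4, 0.0]
opening: 0.993
grasp_force: 0.0
```

{"method": "step_arm", "body": {
  "motion": [
    {"claw": 85,"delta_pos": [14,-35,0],"turn": 0},
    {"claw": 85,"delta_pos": [14,-35,0],"turn": 0},
    {"claw": 85,"delta_pos": [14,-35,0],"turn": 0},
    {"claw": 85,"delta_pos": [14,-35,0],"turn": 0},
    {"claw": 85,"delta_pos": [14,-35,0],"turn": 0},
    {"claw": 85,"delta_pos": [14,-35,0],"turn": 0},
    {"claw": 85,"delta_pos": [14,-35,0],"turn": 0},
    {"claw": 85,"delta_pos": [0,0,0],"turn": 0}
  ]
}}

```text
clock: 2.3
eef_pos: [549.0, 20.8, 259.4]
tcp_rot: [-3.139, -0.002, -0.155]
contact_force: [-0.2, -0.3, 0.1]
opening: 1.0
grasp_force: 0.0
```

{"method": "step_arm", "body": {
  "motion": [
    {"claw": 75,"delta_pos": [4.5,-35,0],"turn": 0},
    {"claw": 75,"delta_pos": [0,0,30],"turn": 0},
    {"claw": 75,"delta_pos": [0,0,30],"turn": 0},
    {"claw": 75,"delta_pos": [0,0,30],"turn": 0},
    {"claw": 75,"delta_pos": [0,0,20],"turn": 0},
    {"claw": 75,"delta_pos": [0,0,0],"turn": 0}
  ]
}}

```text
clock: 2.8
eef_pos: [553.0, 49.4, 145.2]
tcp_rot: [3.14, 0.007, -0.158]
contact_force: [-0.7, -0.1, -0.9]
opening: 0.883
grasp_force: 0.0
```

Run:
```python
from h import *
f=grab_frame("top"); s=grab_frame("scene")
a=cv2.resize(f["img"][120:290,300:450],None,fx=2.6,fy=2.6)
b=cv2.resize(s["img"][100:270,300:450],None,fx=2.6,fy=2.6)
cv2.imwrite("pics/c.png",np.hstack([a,b])[:,:,::-1]);print(sense()["eef_pos"])
```

```text
[555.74851779  49.50663644 149.24985116]
```

View pics/c.png

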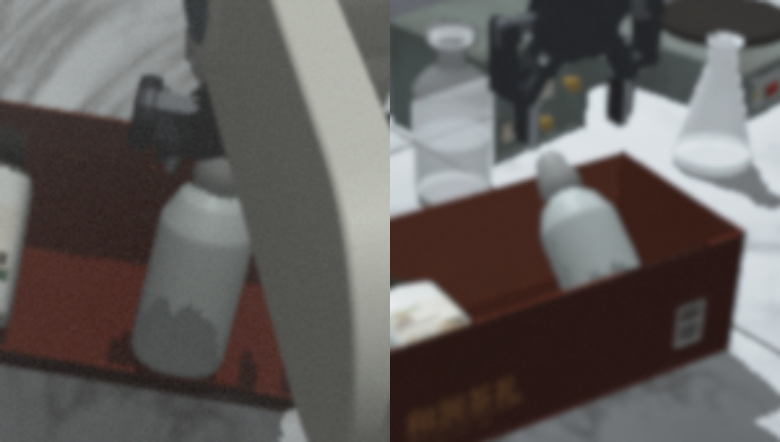

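The view shows the open fingers straddling the nozzle; in the scene half the tips are at (525,140) and (618,120), and the nozzle is at (555,175). Next I centre the last few mm, lower and close.

{"method": "step_arm", "body": {
  "motion": [
    {"claw": 75,"delta_pos": [2.5,-6,0],"turn": 0},
    {"claw": 75,"delta_pos": [0,0,17],"turn": 0},
    {"claw": 75,"delta_pos": [0,0,17],"turn": 0},
    {"claw": 75,"delta_pos": [0,0,15],"turn": 0},
    {"claw": 75,"delta_pos": [0,0,0],"turn": 0},
    {"claw": 75,"delta_pos": [0,0,0],"turn": 0}
  ]
}}

```text
clock: 3.4
eef_pos: [560.2, 55.5, 101.4]
tcp_rot: [-3.141, -0.001, -0.158]
contact_force: [0.1, 0.1, 0.0]
opening: 0.88
grasp_force: 0.0
```

{"method": "step_arm", "body": {
  "motion": [
    {"claw": 15,"delta_pos": [0,0,0],"turn": 0},
    {"claw": 15,"delta_pos": [0,0,0],"turn": 0},
    {"claw": 15,"delta_pos": [0,0,0],"turn": 0},
    {"claw": 15,"delta_pos": [0,0,0],"turn": 0},
    {"claw": 15,"delta_pos": [0,0,0],"turn": 0},
    {"claw": 15,"delta_pos": [0,0,0],"turn": 0},
    {"claw": 15,"delta_pos": [0,0,0],"turn": 0},
    {"claw": 15,"delta_pos": [0,0,0],"turn": 0}
  ],
  "force": 25
}}

```text
clock: 4.07
eef_pos: [560.5, 55.5, 101.3]
tcp_rot: [-3.141, -0.002, -0.158]
contact_force: [1.3, 2.9, 6.6]
opening: 0.373
grasp_force: 23.8
```

{"method": "step_arm", "body": {
  "motion": [
    {"claw": 15,"delta_pos": [-3,0,-5],"turn": 0},
    {"claw": 15,"delta_pos": [-4,0,-5],"turn": 0},
    {"claw": 15,"delta_pos": [-4,0,-5],"turn": 0},
    {"claw": 15,"delta_pos": [-4,0,-4],"turn": 0},
    {"claw": 15,"delta_pos": [-5,0,-3],"turn": 0},
    {"claw": 15,"delta_pos": [0,0,0],"turn": 0}
  ],
  "force": 20
}}

```text
clock: 4.57
eef_pos: [539.4, 58.5, 123.3]
tcp_rot: [-3.141, -0.001, -0.158]
contact_force: [1.1, -0.2, -1.6]
opening: 0.37
grasp_force: 20.4
```

Run:
```python
from h import *
f=grab_frame("top"); s=grab_frame("scene")
a=cv2.resize(f["img"][120:290,300:450],None,fx=2.6,fy=2.6)
b=cv2.resize(s["img"][100:270,300:450],None,fx=2.6,fy=2.6)
cv2.imwrite("pics/d.png",np.hstack([a,b])[:,:,::-1]);S=sense();print(S["eef_pos"],S["contact_force"],S["wrist_torque"],S["opening"],S["grasp_force"])
```

```text
[539.61181976  58.45601668 122.57510941] [ 2.22213344 -0.16142406 -1.42209111] [-0.04850454 -0.34593017 -0.08849686] 0.37138400107569774 20.410717506276796
```

View pics/d.png

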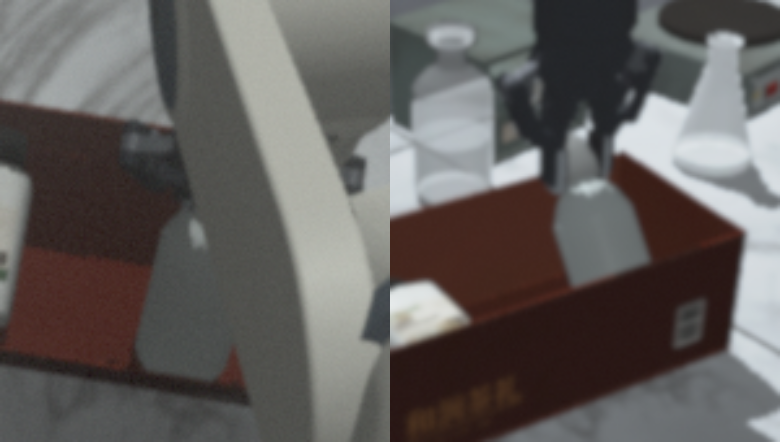

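The bottle is gripped by the nozzle at about (585,155) in the scene half and is rising; forces are small. I'll continue the arc.

{"method": "step_arm", "body": {
  "motion": [
    {"claw": 15,"delta_pos": [-4,0,-3],"turn": 0},
    {"claw": 15,"delta_pos": [-4,0,-2.5],"turn": 0},
    {"claw": 15,"delta_pos": [-4,0,-2],"turn": 0},
    {"claw": 15,"delta_pos": [-4,0,-1.5],"turn": 0},
    {"claw": 15,"delta_pos": [-5,0,-1.5],"turn": 0},
    {"claw": 15,"delta_pos": [-5,0,-1],"turn": 0},
    {"claw": 15,"delta_pos": [-5,0,-1],"turn": 0}
  ]
}}

```text
clock: 5.25
eef_pos: [508.4, 63.3, 134.8]
tcp_rot: [3.142, 0.0, -0.158]
contact_force: [0.8, -0.2, -1.6]
opening: 0.368
grasp_force: 20.4
```

{"method": "step_arm", "body": {
  "motion": [
    {"claw": 15,"delta_pos": [-5,0,-0.5],"turn": 0},
    {"claw": 15,"delta_pos": [-5,0,0],"turn": 0},
    {"claw": 15,"delta_pos": [-5,0,0],"turn": 0},
    {"claw": 15,"delta_pos": [-5,0,0],"turn": 0},
    {"claw": 15,"delta_pos": [0,0,0],"turn": 0}
  ]
}}

```text
clock: 5.67
eef_pos: [488.0, 66.5, 135.1]
tcp_rot: [3.141, 0.001, -0.158]
contact_force: [-0.6, 0.2, -2.9]
opening: 0.369
grasp_force: 20.5
```

Run:
```python
from h import *
f=grab_frame("top"); s=grab_frame("scene")
a=cv2.resize(f["img"][120:290,300:450],None,fx=2.6,fy=2.6)
b=cv2.resize(s["img"][100:270,300:450],None,fx=2.6,fy=2.6)
cv2.imwrite("pics/e.png",np.hstack([a,b])[:,:,::-1]);S=sense();print(S["eef_pos"],S["contact_force"],S["wrist_torque"],S["opening"],S["grasp_force"])
```

```text
[489.00927293  66.42778129 135.227675  ] [ 1.20815204  0.53737527 -2.48738755] [-0.02459837 -0.16758778  0.06425543] 0.3693344024074455 20.435656375373128
```

View pics/e.png

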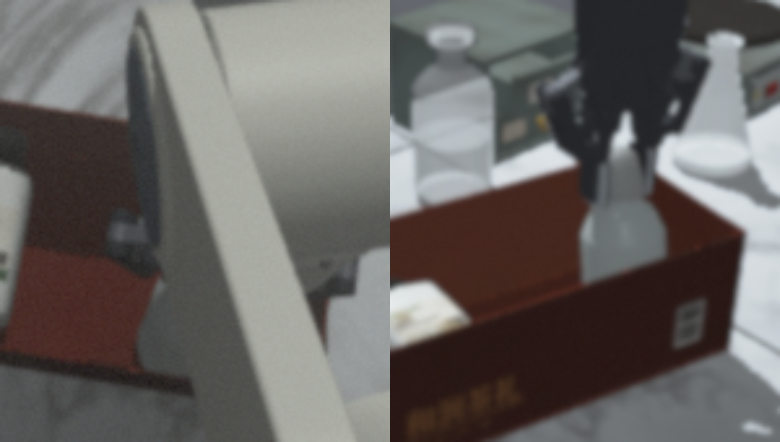

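Nearly upright in the scene half (body at (622,240)), with the gripper carrying about the full weight. I'll go a little further, then lower until there is floor contact.

{"method": "step_arm", "body": {
  "motion": [
    {"claw": 15,"delta_pos": [-4,0,0],"turn": 0},
    {"claw": 15,"delta_pos": [-4,0,0.5],"turn": 0},
    {"claw": 15,"delta_pos": [-4,0,0.5],"turn": 0},
    {"claw": 15,"delta_pos": [-4,0,1],"turn": 0},
    {"claw": 15,"delta_pos": [0,0,0],"turn": 0},
    {"claw": 15,"delta_pos": [0,0,0],"turn": 0}
  ]
}}

```text
clock: 6.27
eef_pos: [473.1, 69.0, 133.2]
tcp_rot: [3.141, 0.0, -0.158]
contact_force: [0.7, -0.5, -3.3]
opening: 0.367
grasp_force: 20.5
```

{"method": "step_arm", "body": {
  "motion": [
    {"claw": 15,"delta_pos": [0,0,1],"turn": 0},
    {"claw": 15,"delta_pos": [0,0,1],"turn": 0},
    {"claw": 15,"delta_pos": [0,0,0],"turn": 0},
    {"claw": 15,"delta_pos": [0,0,0],"turn": 0}
  ]
}}

```text
clock: 6.6
eef_pos: [475.1, 68.9, 133.0]
tcp_rot: [-3.141, -0.003, -0.158]
contact_force: [-1.9, -2.3, 17.2]
opening: 0.368
grasp_force: 22.9
```

Run:
```python
from h import *
f=grab_frame("top"); s=grab_frame("scene")
a=cv2.resize(f["img"][120:290,300:450],None,fx=2.6,fy=2.6)
b=cv2.resize(s["img"][100:270,300:450],None,fx=2.6,fy=2.6)
cv2.imwrite("pics/g.png",np.hstack([a,b])[:,:,::-1]);S=sense();print(S["eef_pos"],S["contact_force"],S["wrist_torque"],S["opening"],S["grasp_force"])
```

```text
[475.11649488  68.91991328 133.01307895] [-1.63381083 -2.40672879 16.33390294] [-0.37415257  0.40324563 -0.03746048] 0.36852081526850033 22.860494610504247
```

View pics/g.png

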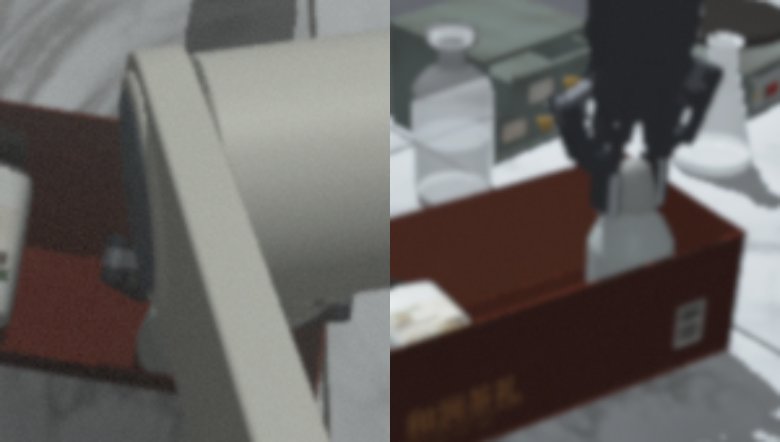

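The bottle looks upright (nozzle at (637,165) over body at (630,255)) and is pressing the floor with 16 N. I'll relieve that and release slowly.

{"method": "step_arm", "body": {
  "motion": [
    {"claw": 30,"delta_pos": [0,0,-1.5],"turn": 0},
    {"claw": 32,"delta_pos": [0,0,0],"turn": 0},
    {"claw": 34,"delta_pos": [0,0,0],"turn": 0},
    {"claw": 37,"delta_pos": [0,0,0],"turn": 0},
    {"claw": 40,"delta_pos": [0,0,0],"turn": 0},
    {"claw": 45,"delta_pos": [0,0,0],"turn": 0},
    {"claw": 55,"delta_pos": [0,0,0],"turn": 0},
    {"claw": 65,"delta_pos": [0,0,0],"turn": 0}
  ]
}}

```text
clock: 7.37
eef_pos: [473.5, 68.9, 132.7]
tcp_rot: [3.142, 0.0, -0.158]
contact_force: [0.2, -0.3, -1.0]
opening: 0.755
grasp_force: 0.0
```

{"method": "step_arm", "body": {
  "motion": [
    {"claw": 70,"delta_pos": [0,0,0],"turn": 0},
    {"claw": 70,"delta_pos": [0,0,0],"turn": 0},
    {"claw": 70,"delta_pos": [0,0,-8],"turn": 0},
    {"claw": 70,"delta_pos": [0,0,-15],"turn": 0},
    {"claw": 70,"delta_pos": [0,0,-25],"turn": 0},
    {"claw": 70,"delta_pos": [0,0,-30],"turn": 0},
    {"claw": 70,"delta_pos": [0,0,-30],"turn": 0},
    {"claw": 70,"delta_pos": [0,0,0],"turn": 0}
  ]
}}

```text
clock: 8.03
eef_pos: [476.4, 69.4, 246.8]
tcp_rot: [-3.139, -0.008, -0.158]
contact_force: [0.2, 0.7, 0.7]
opening: 0.82
grasp_force: 0.0
```

{"method": "step_arm", "body": {
  "motion": [
    {"claw": 70,"delta_pos": [0,35,0],"turn": 0},
    {"claw": 70,"delta_pos": [0,35,0],"turn": 0},
    {"claw": 70,"delta_pos": [0,35,0],"turn": 0},
    {"claw": 70,"delta_pos": [0,35,0],"turn": 0},
    {"claw": 70,"delta_pos": [0,35,0],"turn": 0},
    {"claw": 70,"delta_pos": [0,35,0],"turn": 0},
    {"claw": 70,"delta_pos": [0,35,0],"turn": 0},
    {"claw": 70,"delta_pos": [0,0,0],"turn": 0}
  ]
}}

```text
clock: 8.7
eef_pos: [434.1, -177.8, 241.3]
tcp_rot: [3.139, -0.001, -0.161]
contact_force: [-1.1, -0.2, 0.7]
opening: 0.819
grasp_force: 0.0
```

Run:
```python
from h import *
f=grab_frame("top"); s=grab_frame("scene")
a=cv2.resize(f["img"][130:300,230:440],None,fx=1.9,fy=1.9)
b=cv2.resize(s["img"][120:290,250:450],None,fx=1.9,fy=1.9)
cv2.imwrite("pics/i.png",np.hstack([a,b])[:,:,::-1]);S=sense();print(S["eef_pos"],S["contact_force"])
```

```text
[ 434.50598247 -173.9951064   240.91045329] [-0.50395049  0.09552808  0.34625706]
```

View pics/i.png

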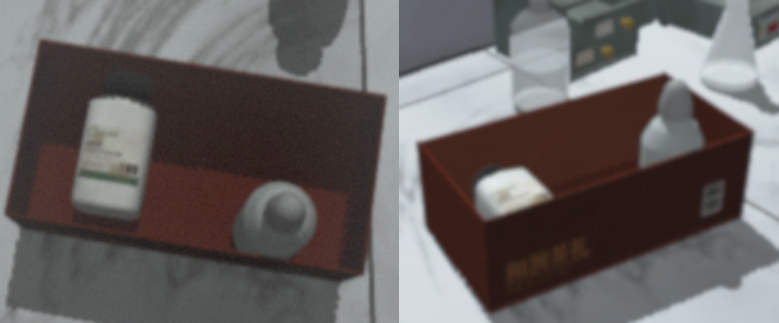

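The bottle stands free in the carton: nozzle tip at (288,208) in the top half and (677,85) in the scene half, with the jar unmoved. I'll check the tilt numerically, then sign off.

Run:
```python
from h import *
f=grab_frame("top"); s=grab_frame("scene")
T=tri(f,np.array((291,207))/1.9+[230,130],s,np.array((677-399,83))/1.9+[250,120]); print("tip",T.round())
# expected upright from foot centre = shoulder ring centre at z~100 (ring ~ (275,220) in crop)
for z in (98,):print("shoulder",onz(f,np.array((275,219))/1.9+[230,130],z).round())
P=lambda X:((lambda q:q[:2]/q[2])(K(f)@(np.array(f["R"])@X+f["t"]))-[230,130])*1.9
t=T.copy()
for z in (168,130,98,3): t[2]=z;print(z,P(t).round(1))
```

```text
tip [464.  68. 162.]
shoulder [462.  73.  98.]
168 [291.5 205.6]
130 [285.5 211.8]
98 [280.9 216.6]
3 [269.1 228.9]
```

```bash
python3 -c "
from rig import *
print(sign_off())"
```

```text
the job is handed in; nothing more can be done
None
```

The wash bottle is standing on the carton floor, released and clear of the arm, and the job is handed in; the jar looked unmoved. My last camera check put the lean at about 4 degrees, roughly its own error, and the judge's verdict was not shown.

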